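Hold a frame clamp level over a glued joint

TASK

Pick up the frame clamp by its bar at its balance point, gripping the thin-walled bar gently (never with more than 60 N), and carry it level to the two boards on the gluing stand. Finish while holding it there in the air: level, bar square across the middle of the seam, one jaw beyond each outer edge of the boards and the jaws' feet about 3 cm above the boards' top, ready to be lowered. Do not let it touch the boards, and leave the jar, bottle and can where they stand.

Things in the scene. Friction and masses are not known exactly. Their poses are not given: they have to be found in the camera images.
- clamp: Frame clamp, 0.88 kg in all, standing on the feet of its two jaws with the bar on top, like a low bridge. Origin below the bar's middle, level with the feet; x along the bar towards the end with the sliding jaw, z up. Bar and fixed jaw together: 0.28 kg, centre of mass at x = -60 mm. The sliding jaw is the heavy part, so the balance point lies near it and shifts with it.
- bar_mid (a point): Middle of the bar, half-way along and half-way up (79 mm above the feet); axes as the clamp's. The bar is a hollow aluminium box section 340 mm long, 22 mm wide, 30 mm high (underside 64 mm, top 94 mm above the feet).
- fixed_jaw (a point): Middle of the fixed jaw's inner face, 33 mm above its foot, at x = -147 mm in the clamp's axes (same axes). The jaw is a thin light dark plate at the -x end, 44 mm wide, reaching down to the table; its block around the bar is 24 mm long, 32 mm wide, top 99 mm above the feet.
- jaw (a joint): Position of the sliding jaw in m, 0 to 0.065, growing to +x: its middle is at x = 80 mm + this value in the clamp's axes. It is stiff (over 20 N to shift) and stays where it is.
- jaw_bar (a point): Middle of the sliding jaw on the bar's centre line (79 mm above the feet); clamp's axes. A bulky dark block, 0.60 kg with its screw, centre of mass 1.5 mm to +x of here, 30 mm along the bar, 44 mm wide, 100 mm high. Its screw, 44 mm above the feet, 12 mm thick, ends in a 28 mm pad whose face is 30 mm to -x of here; the wooden handle, 26 mm thick, ends 97 mm to +x.
- boards: Two pale wooden bars lying side by side on a low plywood gluing stand that is fixed to the table. Together they are 100 mm wide along x and 180 mm long along y, their top 60 mm above the table; the dark seam between them runs along y through the middle. Origin at table height under the middle.
- boards_top (a point): Middle of the seam on the boards' top face, 60 mm above the table; x across the seam, y along it, z up.
- paint_jar: Squat glass paint jar, 60 mm across, 58 mm high; origin at the centre of its underside. Leave it alone.
- glue_bottle: White glue bottle, 60 mm across, 170 mm high; origin at the centre of its underside. Leave it alone.
- paint_can: Steel paint can, 84 mm across, 110 mm high; origin at the centre of its underside. Leave it alone.
Things that resemble listed ones, but are neither listed nor needed, are in the scene too. There is more than one size of the boards; the job needs the middle-sized.

How it is judged:
At the end, for the whole second after the job is handed in: Held still in the fingers alone, gripped within about 20 mm of the balance point; level within 4 degrees; square across the seam within 8 degrees, within 30 mm of its middle; both jaws at least 8 mm outside the boards' edges; feet 12 to 60 mm above the boards' top (angle between bar_mid's own z axis and vertical below 0.07 rad and angle between the x axis of bar_mid and the x axis of boards_top, either way round below 0.14 rad and x of boards_top in the frame of bar_mid above -0.089 m and x of boards_top in the frame of jaw_bar below -0.088 m and y of boards_top in the frame of bar_mid between -0.03 and 0.03 m and height (world z) of clamp between 0.072 and 0.12 m and contact force between the fingers and clamp above 4 N and linear speed of clamp below 0.02 m/s and angular speed of clamp below 0.1 rad/s and ((x of the grasp point in the frame of bar_mid between 0.0168 and 0.0648 m and value of joint jaw below 0.013 m) or (x of the grasp point in the frame of bar_mid between 0.0257 and 0.0737 m and value of joint jaw between 0.013 and 0.026 m) or (x of the grasp point in the frame of bar_mid between 0.0346 and 0.0826 m and value of joint jaw between 0.026 and 0.039 m) or (x of the grasp point in the frame of bar_mid between 0.0434 and 0.0914 m and value of joint jaw between 0.039 and 0.052 m) or (x of the grasp point in the frame of bar_mid between 0.0523 and 0.1003 m and value of joint jaw above 0.052 m))); the arm keeps its last pose, push and grip.
It fails at once if the bar is gripped with more than 60 N per finger (both fingers summed, with an allowance) (contact force between the fingers and clamp above 135 N).
It fails at once if the clamp touches the boards or the stand (contact force between clamp and boards above 0.5 N).
It fails at once if the clamp tips more than 14 degrees out of level (angle between bar_mid's own z axis and vertical above 0.25 rad).
It fails at once if the jar, bottle or can is shifted (distance of any of paint_jar, glue_bottle, paint_can from where it was at the start of the episode above 0.015 m).
It also fails if it takes over 42 s, if anything falls off the work surface, if the arm or the gripper's body presses on something with over 40 N, if the wrist force passes 120 N, or if a joint passes its speed limit or range.

ROBOT

A 6-joint arm with a two-finger parallel gripper is mounted at the origin on the work surface. World frame = base frame: x ahead of the robot, y to its left, z up, the work surface at z = 0. Lengths are in m, angles in rad, forces in N, time in s.
With the tool pointing down it reaches from about 0.35 to 0.85 m from the base axis. Payload 8.1 kg.
Tool frame: the origin (TCP) lies at the very end of the fingers, on their centre line; the grasp point (between the pads) lies 19 mm behind it (robot.grasp_offset is the distance from the TCP to the grasp point, in m); z points along the fingers, y is the line along which they close (so a half turn about z gives the same grasp; the last joint's range is limited). The gripper opens to 85 mm and grips with 20 to 120 N. Pads are 22 mm wide; open, the fingers measure 114 mm over their backs; the gripper's body (76 mm by 85 mm) begins 54 mm behind the grasp point. The pads swing forward as they close: fully open they stand 13 mm farther back than shut.
Start: joints at [1.053, 0.13, 1.488, -0, 1.523, -0.085], TCP at [0.252, 0.545, 0.192] pointing down, gripper open.
Joint ranges: [-2.96, 2.96], [-0.89, 2.26], [0.02, 2.5], [-1.34, 4.48], [0, 2.73], [-2.66, 2.66]. Speed limits (rad/s): [2.39, 2.39, 2.79, 3.14, 3.14, 3.14].

INTERFACE

Orientations are given as a unit quaternion [x, y, z, w].
In Python, from cell import get_state, imaging, robot gives the robot as it stands.
- The arm moves only by the tool drive_tool, never from a script. Its argument "targets" is one flat list of numbers, 4 for each row, row after row: the shift along the world's x, y, z in m, then the turn about the world's z in rad. A call has 1 to 20 rows; each row is the pose to reach, as a shift and turn from the pose commanded when the call began; what a row does not reach only later rows make up. A row lasts 1/12 s, in which the tool goes at most 41.7 mm and 7.16 degrees, less where a joint would pass 70% of its speed; a pose out of reach is approached as far as the arm can. A call with a gripper value outside its range is refused whole. "grip" is the finger opening in m, from 0 to 0.0854, set as the call begins (left out, the last holds). The fingers move at their own pace and stop on an object; "force" is the grip in N (left out, the last holds). Time passes only in rows, so rows that repeat a pose let the fingers close. It gives the time, the measured TCP pose, the force, the opening and the grip force at its end, in the units of the state.
- get_state(): the state, without advancing time (a new reading comes with each control period).
- imaging.get_image(name): name is "side" or "top" or "wrist"; returns the picture (480x640x3 uint8, red, green, blue); there is no depth.
- imaging.camera_params(name): a dict with "camera_matrix" (3x3 intrinsics, pixels), "k1" (the pictures are not rectified: a ray, as slopes to the right and down, at radius r is drawn at 1 + k1 r^2 times it, then the intrinsics apply), "world_to_cam" (4x4, takes a point from world to camera coordinates); the wrist camera has in their place "tool_from_camera" (4x4, takes a point from camera to tool coordinates, whose origin is the TCP and whose axes are the flange's). Camera axes: x right, y down, z forward; pixel columns grow to the right and rows downward; lengths in m; the calibration is good to about 2 mm. A picture is of the moment at which its call begins: read the wrist's pose just before it. camera_params takes no time and is no camera call.
- robot.sign_off(): hands the job in; it is judged then, once.
The state is a dict: "t": time; "joint_pos": joint angles; "joint_vel": joint speeds; "tau": joint torques, N m; "position": TCP position; "tcp_rot": TCP orientation; "contact_force": force on the tool from outside, world axes, zero at the start; "wrist_torque": the same for the moment, N m; "opening": finger opening in m; "gripper_force": force on a finger pad.
Only numpy, scipy, OpenCV 4.12 (cv2) and the standard library are available. Lean on these libraries where they do the work, as an engineer would, in place of code of your own. Each camera call takes 0.05 s, during which the arm holds its last target. There are 200 camera calls.

## Working session

There is one attempt and no reset: what is moved stays moved. The work goes in short steps, Python scripts to look and compute and a tool call to move; the robot and the scene stay as the last step left them, time stands still between calls to the robot, and variables do not carry over. Pictures are saved under pics/ and viewed, at most 13 in all, crops included, and the job is handed in when it is done.

Besides the shell and the picture viewer there is one more tool, called after "Request:" as a command line: name --argument value ..., lists and objects as JSON in quotes. drive_tool: Moves the arm, as the interface text tells. Its arguments: {"type":"object","properties":{"targets":{"type":"array"},"grip":{"type":"number"},"force":{"type":"number"}},"required":["targets"]}

```bash
mkdir -p pics; cat > h.py <<'E'
import numpy as np, cv2
from cell import get_state, imaging, robot
from scipy.spatial.transform import Rotation as R
def cam(name, st=None):
    p=imaging.camera_params(name); K=np.array(p["camera_matrix"]); k1=p["k1"]
    if "world_to_cam" in p: T=np.array(p["world_to_cam"])
    else:
        W=np.eye(4); W[:3,:3]=R.from_quat(st["tcp_rot"]).as_matrix(); W[:3,3]=st["position"]
        T=np.linalg.inv(W@np.array(p["tool_from_camera"]))
    return K,k1,T
def px2w(c,uv,z):
    K,k1,T=c; d=np.array([k1,0,0,0,0.])
    n=cv2.undistortPoints(np.array(uv,float).reshape(-1,1,2),K,d).reshape(-1,2)
    Ti=np.linalg.inv(T); o=Ti[:3,3]; r=np.c_[n,np.ones(len(n))]@Ti[:3,:3].T
    return o+r*((z-o[2])/r[:,2])[:,None]
def w2px(c,P):
    K,k1,T=c
    return cv2.projectPoints(np.array(P,float).reshape(-1,1,3),cv2.Rodrigues(T[:3,:3])[0],T[:3,3],K,np.array([k1,0,0,0,0.]))[0].reshape(-1,2)
def grab(name,fn):
    st=get_state(); im=imaging.get_image(name)[:,:,::-1].copy(); cv2.imwrite("pics/"+fn,im); return cam(name,st),im
E
python3 - <<'E'
from h import *
for n in("top","side"):
    c,_=grab(n,n+"1.png"); print(n,np.linalg.inv(c[2])[:3].round(3),c[0][0,0],c[1])
s=get_state();print(s["t"],s["position"],s["tcp_rot"])
E
```

```text
top [[-0.01  -0.998  0.068  0.312]
 [-1.     0.011  0.002 -0.01 ]
 [-0.002 -0.068 -0.998  1.944]] 603.5429526589072 -0.15820683856412368
side [[ 0.922 -0.258  0.287  0.134]
 [-0.386 -0.606  0.696 -0.804]
 [-0.006 -0.753 -0.659  0.853]] 465.2925673307725 -0.11780888735673714
0.1 [0.25134685 0.5441862  0.19096306] [ 2.14706025e-01  9.76678356e-01 -8.11196244e-04 -2.32028180e-04]
```

View pics/top1.png

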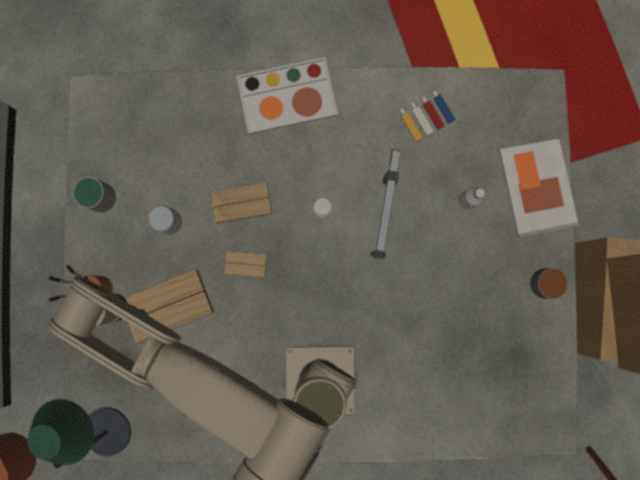

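View pics/side1.png

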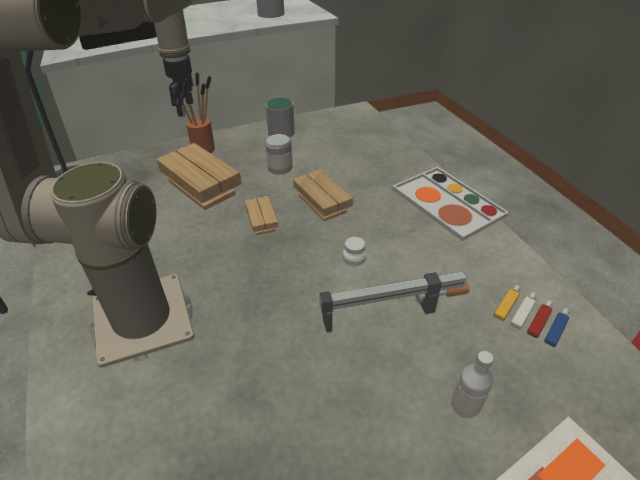

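The top view shows the clamp with its fixed jaw at (378,254), slider at (391,177) and bar end at (395,150). There is only one clamp. Three things could be the boards: large (170,305), middle (241,203) and small (246,264). I choose the middle one, about 58 px × 3.1 mm = 180 mm long. A small white jar stands at (322,207) and the bottle at (475,197). I'll check both choices in one close crop.

```bash
python3 - <<'E'
from h import *
im=cv2.imread("pics/top1.png")
a=cv2.resize(im[140:265,355:425],None,fx=4.4,fy=4.4,interpolation=cv2.INTER_CUBIC)
b=cv2.resize(im[170:235,200:282],None,fx=5.5,fy=5.5,interpolation=cv2.INTER_CUBIC)
o=np.zeros((560,790,3),np.uint8); o[:a.shape[0],:a.shape[1]]=a; o[:b.shape[0],320:320+b.shape[1]]=b
cv2.imwrite("pics/crop1.png",o)
c=cam("top")
print(px2w(c,[[378,254],[391,177],[395,150]],.095).round(3))
for q in ([[213,193],[267,184],[271,212],[216,221]],[[225,252],[266,254]],[[200,270],[213,312]]):
  P=px2w(c,q,.06);print(P.round(3),np.linalg.norm(np.diff(P,axis=0),axis=1))
print(px2w(c,[[322,207],[162,218],[90,192],[473,197]],.05).round(3))
E
```

```text
[[ 0.399 -0.182  0.095]
 [ 0.638 -0.227  0.095]
 [ 0.723 -0.241  0.095]]
[[0.6   0.333 0.06 ]
 [0.626 0.161 0.06 ]
 [0.537 0.149 0.06 ]
 [0.51  0.323 0.06 ]] [0.17372875 0.09005694 0.17609924]
[[0.412 0.294 0.06 ]
 [0.405 0.165 0.06 ]] [0.12935841]
[[0.356 0.374 0.06 ]
 [0.225 0.333 0.06 ]] [0.13793021]
[[ 0.552 -0.012  0.05 ]
 [ 0.523  0.499  0.05 ]
 [ 0.612  0.742  0.05 ]
 [ 0.58  -0.494  0.05 ]]
```

View pics/crop1.png

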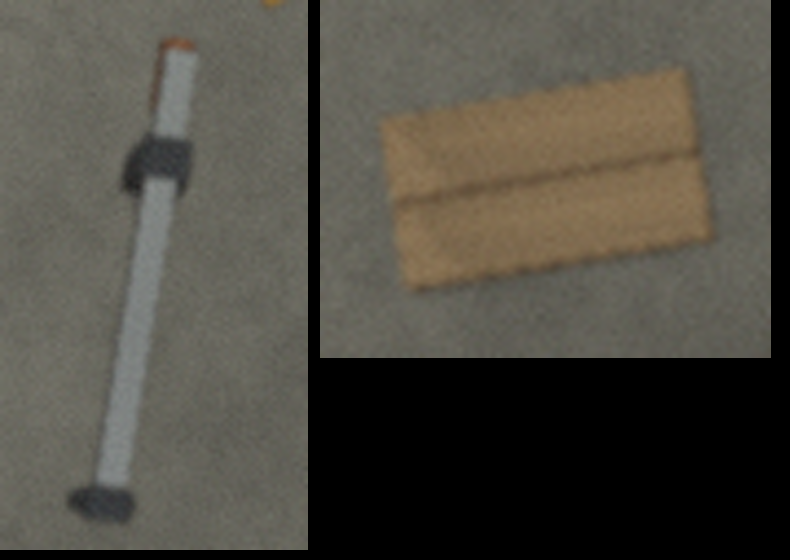

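The crop confirms the choices: the seam runs from about (213.6,206.9) to (268.5,197.8), the bar's far end is at (395.7,151.8), the slider's top at (392.5,175.9) and the fixed block at (379.5,254.3).

```bash
python3 - <<'E'
from h import *
c=cam("top")
e=px2w(c,[[395.7,151.8]],.094)[0]; f=px2w(c,[[380.5,250.7]],.094)[0]; s=px2w(c,[[392.5,175.9]],.099)[0]
u=(e-f)/np.linalg.norm(e-f); mid=e-.17*u; print(e,f,np.linalg.norm(e-f),"mid",mid,"yaw",np.arctan2(u[1],u[0]),"slider x",(s-mid)@u)
S=px2w(c,[[213.6,206.9],[268.5,197.8]],.06); d=S[0]-S[1]; print(S,S.mean(0),np.linalg.norm(d),"x yaw",np.arctan2(d[1],d[0])-np.pi/2)
print(R.from_quat(get_state()["tcp_rot"]).as_matrix().round(3))
print(imaging.camera_params("wrist")["tool_from_camera"])
E
```

```text
[ 0.71792828 -0.24342973  0.094     ] [ 0.40946208 -0.18982873  0.094     ] 0.3130885899848719 mid [ 0.55043813 -0.2143256   0.094     ] yaw -0.1720482571742561 slider x 0.09187289229885191
[[0.55530522 0.33091847 0.06      ]
 [0.58188709 0.15670665 0.06      ]] [0.56859615 0.24381256 0.06      ] 0.1762281272233949 x yaw 0.1514157697742049
[[-0.908  0.419 -0.001]
 [ 0.419  0.908 -0.001]
 [ 0.    -0.002 -1.   ]]
[[-1.75244529e-04 -9.47271001e-01 -3.20433487e-01  8.29876480e-02]
 [ 9.99998412e-01 -7.34215495e-04  1.62360308e-03 -1.89670167e-04]
 [-1.77325935e-03 -3.20432693e-01  9.47269626e-01 -1.82769475e-01]
 [ 0.00000000e+00  0.00000000e+00  0.00000000e+00  1.00000000e+00]]
```

Request:
drive_tool --targets '[0.1, -0.22, 0.04, 0.08, 0.1, -0.22, 0.04, 0.08, 0.1, -0.22, 0.04, 0.08, 0.1, -0.22, 0.04, 0.08, 0.1, -0.22, 0.04, 0.08, 0.1, -0.22, 0.04, 0.08, 0.343, -0.767, 0.03, 0.261, 0.343, -0.767, 0.03, 0.261, 0.343, -0.767, 0.03, 0.261, 0.343, -0.767, 0.03, 0.261, 0.343, -0.767, 0.03, 0.261, 0.343, -0.767, 0.03, 0.261, 0.343, -0.767, 0.03, 0.261, 0.343, -0.767, 0.03, 0.261, 0.343, -0.767, 0.03, 0.261, 0.343, -0.767, 0.03, 0.261, 0.343, -0.767, 0.03, 0.261, 0.343, -0.767, 0.03, 0.261, 0.343, -0.767, 0.03, 0.261, 0.343, -0.767, 0.03, 0.261]' --grip 0.0854

```text
t: 1.77
position: [0.5863, -0.2052, 0.2215]
tcp_rot: [0.086, 0.996, 0.0, -0.0]
contact_force: [0.8, 1.3, 0.4]
opening: 0.0851
gripper_force: 0.0
```

Request:
drive_tool --targets '[0, 0, 0, 0, 0, 0, 0, 0, 0, 0, 0, 0, 0, 0, 0, 0, 0, 0, 0, 0]'

```text
t: 2.18
position: [0.5862, -0.2019, 0.2229]
tcp_rot: [0.085, 0.996, -0.0, 0.0]
contact_force: [-0.2, 0.6, 0.1]
opening: 0.0854
gripper_force: 0.0
```

```bash
python3 - <<'E'
from h import *
c,im=grab("wrist","w1.png"); s=get_state(); print(s["t"],s["position"],s["joint_pos"],R.from_quat(s["tcp_rot"]).as_matrix().round(3)); print(np.linalg.inv(c[2])[:3,3])
E
```

```text
2.2333 [ 0.58623198 -0.20194975  0.22308265] [-4.14495704e-01  1.72351739e-01  1.38553175e+00  1.08147763e-04
  1.58254472e+00 -1.81509344e+00] [[-0.986  0.169  0.001]
 [ 0.169  0.986 -0.   ]
 [-0.001 -0.    -1.   ]]
[ 0.50417673 -0.18781285  0.40562948]
```

View pics/w1.png

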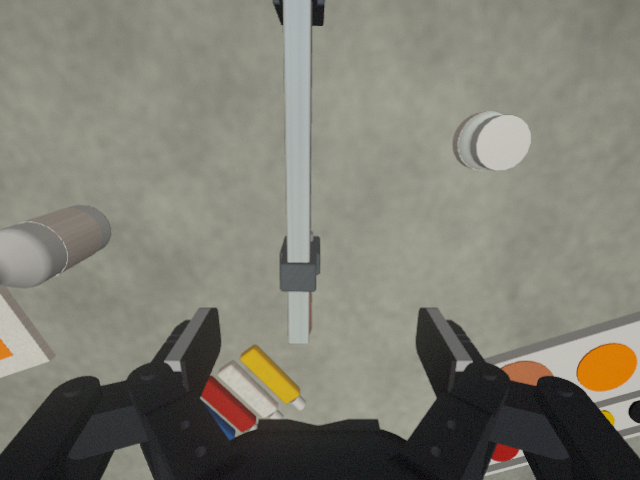

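Wrist view: the bar's end is at (299,343), the slider's top face spans rows 262–290 around x=299, and the bar meets the fixed jaw's block at about (298,24). The jar at (500,142) and the bottle at left are both clear of the grasp.

```bash
python3 - <<'E'
from h import *
s=get_state(); c=cam("wrist",s)
P=px2w(c,[[289,343],[309,343],[285,26],[311,26]],.094); e=P[:2].mean(0); f=P[2:].mean(0)
u=(e-f)/np.linalg.norm(e-f); mid=e-.17*u
print(P.round(4),"L",np.linalg.norm(e-f),"mid",mid,"yaw",np.arctan2(u[1],u[0]))
B=px2w(c,[[299,263],[299,290]],.099); print("slider edges",(B-mid)@u)
g=mid+.045*u; print("grasp",g,"shift",(g-s["position"])[:2])
t=s["tcp_rot"]; y=R.from_quat(t).as_matrix()[:,1]; print("turn",np.arctan2(u[1],u[0])+np.pi/2-np.arctan2(y[1],y[0]))
# slider top height candidates: 100 high
for h in(.094,.099,.105,.11,.115): print(h,(px2w(c,[[299,263],[299,290]],h)-mid)@u)
im=cv2.imread("pics/w1.png"); print(im[325:350,299].sum(1)); print(im[225:300:2,290].sum(1))
E
```

```text
[[ 0.7167 -0.2552  0.094 ]
 [ 0.7204 -0.2342  0.094 ]
 [ 0.4279 -0.2006  0.094 ]
 [ 0.4313 -0.1804  0.094 ]] L 0.29396999649263594 mid [ 0.55145445 -0.21337428  0.094     ] yaw -0.18545552712464827
slider edges [0.07592325 0.10480246]
grasp [ 0.59568281 -0.22167202  0.094     ] shift [ 0.00945083 -0.01972227]
turn -0.015258163619221055
0.094 [0.07799435 0.10734428]
0.099 [0.07592325 0.10480246]
0.105 [0.07343794 0.10175228]
0.11 [0.07136684 0.09921046]
0.115 [0.06929574 0.09666865]
[521 519 524 520 520 516 518 521 518 516 519 519 513 521 519 518 516 524
 472 430 437 430 421 429 427]
[526 530 521 527 522 529 529 524 523 529 524 530 524 527 530 527 525 526
 529 216 287 289 289 279 279 296 277 285 275 284 281 279 274 400 529 525
 524 523]
```

Request:
drive_tool --targets '[0.009, -0.0195, 0, -0.015, 0.009, -0.0195, 0, -0.015, 0.009, -0.0195, -0.03, -0.015, 0.009, -0.0195, -0.06, -0.015, 0.009, -0.0195, -0.09, -0.015, 0.009, -0.0195, -0.115, -0.015, 0.009, -0.0195, -0.135, -0.015, 0.009, -0.0195, -0.15, -0.015, 0.009, -0.0195, -0.16, -0.015, 0.009, -0.0195, -0.165, -0.015, 0.009, -0.0195, -0.165, -0.015, 0.009, -0.0195, -0.165, -0.015, 0.009, -0.0195, -0.165, -0.015]' --grip 0.06

```text
t: 3.32
position: [0.5962, -0.223, 0.059]
tcp_rot: [0.093, 0.996, -0.0, 0.001]
contact_force: [0.9, 0.3, -1.0]
opening: 0.0603
gripper_force: 0.0
```

```bash
python3 - <<'E'
from h import *
c,im=grab("wrist","w2.png"); s=get_state(); print(s["position"],s["opening"],s["contact_force"])
E
```

```text
[ 0.59623284 -0.22307782  0.05899971] 0.05983636192801545 [-0.29329659 -0.68779642  0.12377105]
```

View pics/w2.png

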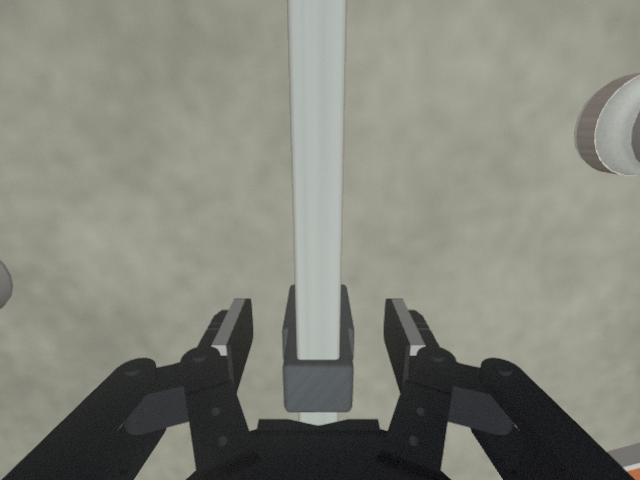

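The bar is centred at x≈318 between the pads and the slider sits just past them, so I'll close gently.

Request:
drive_tool --targets '[0, 0, 0, 0, 0, 0, 0, 0, 0, 0, 0, 0, 0, 0, 0, 0, 0, 0, 0, 0, 0, 0, 0, 0]' --grip 0.028 --force 25

```text
t: 3.87
position: [0.5951, -0.2227, 0.0572]
tcp_rot: [0.093, 0.996, 0.0, -0.0]
contact_force: [0.2, -0.3, -0.0]
opening: 0.0278
gripper_force: 0.0
```

Request:
drive_tool --targets '[0, 0, 0, 0, 0, 0, 0, 0, 0, 0, 0, 0, 0, 0, 0, 0, 0, 0, 0, 0, 0, 0, 0, 0]' --grip 0.0 --force 25

```text
t: 4.37
position: [0.5951, -0.2227, 0.0572]
tcp_rot: [0.093, 0.996, -0.0, -0.0]
contact_force: [0.3, 0.6, 0.3]
opening: 0.0001
gripper_force: 0.0
```

Request:
drive_tool --targets '[0, 0, 0, 0, 0, 0, 0, 0, 0, 0, 0, 0, 0, 0, 0, 0]' --grip 0.0 --force 50

```text
t: 4.7
position: [0.5951, -0.2227, 0.0572]
tcp_rot: [0.093, 0.996, 0.0, 0.0]
contact_force: [0.4, -0.0, -0.1]
opening: 0.0002
gripper_force: 0.0
```

Request:
drive_tool --targets '[0, 0, 0.003, 0, 0, 0, 0.006, 0, 0, 0, 0.01, 0, 0, 0, 0.015, 0, 0, 0, 0.02, 0, 0, 0, 0.02, 0, 0, 0, 0.02, 0, 0, 0, 0.02, 0]'

```text
t: 5.37
position: [0.5951, -0.2227, 0.0773]
tcp_rot: [0.093, 0.996, -0.0, 0.0]
contact_force: [0.1, -0.6, -0.8]
opening: 0.0
gripper_force: 0.0
```

```bash
python3 - <<'E'
from h import *
c,im=grab("side","side2.png"); s=get_state(); print(s["t"],s["position"],s["opening"],s["contact_force"],s["wrist_torque"],s["gripper_force"])
cv2.imwrite("pics/side2c.png",cv2.resize(im[200:400,260:520],None,fx=3,fy=3))
E
```

```text
5.4167 [ 0.59497722 -0.22257823  0.07700823] 0.00010266599140979326 [ 0.18573925  0.33906466 -0.09238252] [ 0.00541136 -0.00369339 -0.02250743] 0.0
```

View pics/side2c.png

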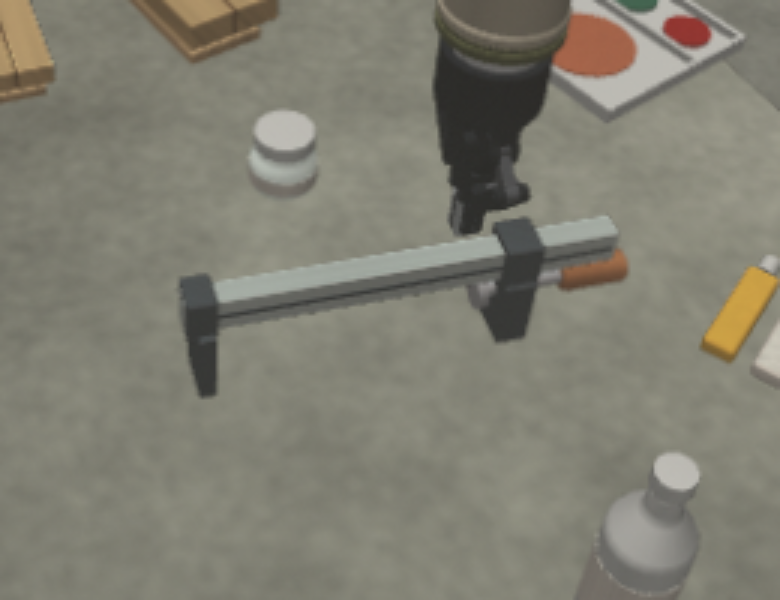

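The fingers closed to 0 mm with no force, so they missed the bar. In the side view they look to be behind or above it. I'll check this by projecting known points.

```bash
python3 - <<'E'
from h import *
c=cam("side"); s=get_state(); p=np.array(s["position"])
f=lambda P:((w2px(c,P)-[260,200])*3).round(0).tolist()
print("tcp",f([p]),"tcp+.1",f([p+[0,0,.1]]))
mid=np.array([.5514,-.2134,.094]);u=np.array([np.cos(.185),-np.sin(.185),0])
print("bar ends top",f([mid-.147*u,mid+.045*u,mid+.17*u]), "below",f([mid-.147*u-[0,0,.094]]))
K=cam("wrist",s)[0];print(K, imaging.camera_params("wrist")["k1"])
c2=cam("wrist",s); print("wrist tcp px",w2px(c2,[p,p-[0,0,-.019]]))
c,im=grab("wrist","w3.png")
E
```

```text
tcp [[455.0, 266.0]] tcp+.1 [[472.0, 170.0]]
bar ends top [[208.0, 292.0], [458.0, 250.0], [611.0, 223.0]] below [[207.0, 373.0]]
[[343.79438085   0.         317.9260234 ]
 [  0.         343.79438085 240.88375753]
 [  0.           0.           1.        ]] 0.0034213725497723125
wrist tcp px [[317.50332037 275.28997249]
 [317.52396043 290.21848466]]
```

View pics/w3.png

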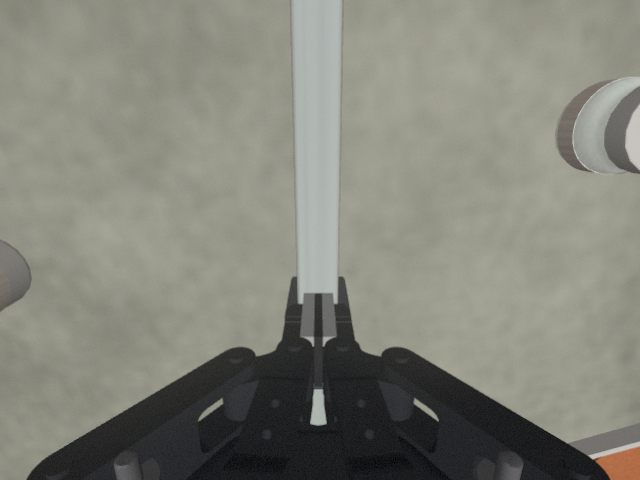

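In the wrist frame the closed tips show at row 293, where 275 or less was expected. The side view puts them about 35 mm above the nominal TCP. So the real fingertips end roughly 35–40 mm short of the reported TCP, and they closed above the bar. The bar hasn't moved: it is still centred at x≈318. I'll reopen and go about 35 mm deeper.

Request:
drive_tool --targets '[0, 0, 0, 0, 0, 0, 0, 0, 0, 0, 0, 0, 0, 0, 0, 0, 0, 0, 0, 0, 0, 0, 0, 0, 0, 0, 0, 0, 0, 0, 0, 0, 0, 0, 0, 0]' --grip 0.06 --force 25

```text
t: 6.22
position: [0.5952, -0.2227, 0.0772]
tcp_rot: [0.093, 0.996, -0.0, 0.0]
contact_force: [0.8, 0.1, -0.0]
opening: 0.0603
gripper_force: 0.0
```

Request:
drive_tool --targets '[0, 0, -0.01, 0, 0, 0, -0.02, 0, 0, 0, -0.03, 0, 0, 0, -0.038, 0, 0, 0, -0.045, 0, 0, 0, -0.05, 0, 0, 0, -0.052, 0, 0, 0, -0.052, 0, 0, 0, -0.052, 0]'

```text
t: 6.97
position: [0.5953, -0.2227, 0.0254]
tcp_rot: [0.093, 0.996, -0.0, 0.0]
contact_force: [-0.3, 0.0, 0.4]
opening: 0.0601
gripper_force: 0.0
```

```bash
python3 - <<'E'
from h import *
c,im=grab("wrist","w4.png"); c2,im2=grab("side","side3.png"); s=get_state(); print(s["t"],s["position"],s["opening"],s["contact_force"])
a=cv2.resize(im[180:480,160:480],(400,375)); b=cv2.resize(im2[215:340,340:473],(400,375))
cv2.imwrite("pics/pair.png",np.hstack([a,b]))
p=np.array(s["position"]); print((w2px(c2,[p,p+[0,0,.05]])-[340,215])*3+[400,0])
E
```

```text
7.0667 [ 0.59567799 -0.22293726  0.02598942] 0.05979595152032035 [0.50396362 0.58578049 0.46820193]
[[607.62550332 265.61090266]
 [615.74170043 222.05334152]]
```

View pics/pair.png

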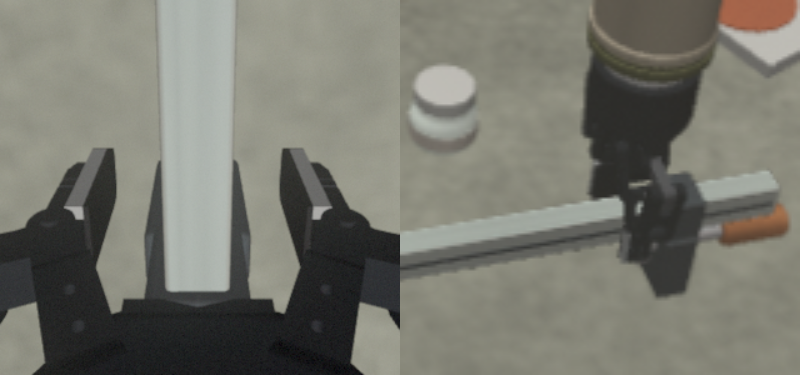

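The fingers now straddle the bar, with the near tip around its underside at about (632,258), clear of the slider. Closing gently.

Request:
drive_tool --targets '[0, 0, 0, 0, 0, 0, 0, 0, 0, 0, 0, 0, 0, 0, 0, 0, 0, 0, 0, 0, 0, 0, 0, 0]' --grip 0.028 --force 25

```text
t: 7.57
position: [0.5951, -0.2227, 0.0253]
tcp_rot: [0.093, 0.996, -0.0, 0.0]
contact_force: [0.8, -0.1, 0.2]
opening: 0.0277
gripper_force: 0.0
```

Request:
drive_tool --targets '[0, 0, 0, 0, 0, 0, 0, 0, 0, 0, 0, 0, 0, 0, 0, 0, 0, 0, 0, 0, 0, 0, 0, 0]' --grip 0.0 --force 25

```text
t: 8.07
position: [0.5951, -0.2228, 0.0253]
tcp_rot: [0.093, 0.996, -0.0, -0.0]
contact_force: [-0.1, -1.2, 1.3]
opening: 0.0211
gripper_force: 27.7
```

Gripped: the opening is 21 mm, matching the 22 mm bar. I'll firm up the grip and lift slightly.

Request:
drive_tool --targets '[0, 0, 0, 0, 0, 0, 0, 0, 0, 0, 0, 0]' --grip 0.0 --force 50

```text
t: 8.32
position: [0.5951, -0.2228, 0.0254]
tcp_rot: [0.093, 0.996, -0.0, -0.0]
contact_force: [-2.0, -2.0, 2.7]
opening: 0.0213
gripper_force: 51.0
```

Request:
drive_tool --targets '[0, 0, 0.002, 0, 0, 0, 0.005, 0, 0, 0, 0.01, 0, 0, 0, 0.015, 0, 0, 0, 0.018, 0, 0, 0, 0.02, 0, 0, 0, 0.02, 0, 0, 0, 0.02, 0, 0, 0, 0.02, 0]'

```text
t: 9.07
position: [0.595, -0.2226, 0.0451]
tcp_rot: [0.093, 0.996, 0.0, -0.0]
contact_force: [0.5, 0.3, -8.8]
opening: 0.0213
gripper_force: 49.6
```

```bash
python3 - <<'E'
from h import *
c,im=grab("wrist","w5.png"); c2,im2=grab("side","side4.png"); s=get_state(); print(s["t"],s["position"],s["opening"],s["contact_force"],s["wrist_torque"],s["gripper_force"])
a=cv2.resize(im[0:480,160:480],(390,585)); b=cv2.resize(im2[250:350,300:500],(400,200))
o=np.zeros((585,790,3),np.uint8);o[:,:390]=a;o[:200,390:]=b
cv2.imwrite("pics/pair2.png",o)
E
```

```text
9.1667 [ 0.59485453 -0.22257705  0.04486655] 0.021463150882212987 [-0.78056849 -0.4891412  -8.91884385] [-0.019955   -0.01588177 -0.04147088] 49.64808404445648
```

View pics/pair2.png

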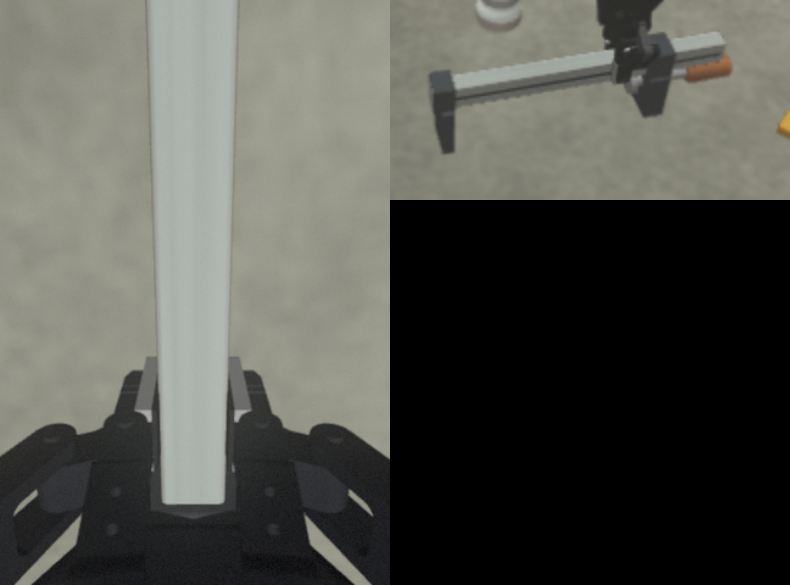

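The side view shows the clamp lifted and level. The weight reads 8.9 N and the wrist torque is near zero, so it is balanced. Next I lift it, then carry and turn it by 0.337 rad.

Request:
drive_tool --targets '[0, 0, 0.005, 0, 0, 0, 0.015, 0, 0, 0, 0.03, 0, 0, 0, 0.045, 0, 0, 0, 0.06, 0, 0, 0, 0.075, 0, 0, 0, 0.09, 0, 0, 0, 0.1, 0, 0, 0, 0.105, 0, 0, 0, 0.105, 0, 0, 0, 0.105, 0]'

```text
t: 10.08
position: [0.5951, -0.2227, 0.1501]
tcp_rot: [0.093, 0.996, -0.0, -0.0]
contact_force: [-0.5, 0.1, -9.3]
opening: 0.0216
gripper_force: 49.8
```

Request:
drive_tool --targets '[0, 0.003, 0, 0.003, 0.001, 0.01, 0, 0.008, 0.003, 0.02, 0, 0.015, 0.005, 0.035, 0, 0.025, 0.007, 0.05, 0, 0.036, 0.009, 0.066, 0, 0.047, 0.011, 0.082, 0, 0.058, 0.013, 0.098, 0, 0.069, 0.015, 0.114, 0, 0.08, 0.017, 0.13, 0, 0.091, 0.019, 0.146, 0, 0.102, 0.021, 0.162, 0, 0.113, 0.023, 0.178, 0, 0.125, 0.025, 0.193, 0, 0.136, 0.027, 0.206, 0, 0.145, 0.029, 0.218, 0, 0.153, 0.03, 0.227, 0, 0.159, 0.031, 0.234, 0, 0.164, 0.031, 0.238, 0, 0.167, 0.031, 0.24, 0, 0.168]'

```text
t: 11.75
position: [0.6262, 0.0178, 0.1502]
tcp_rot: [0.009, 1.0, -0.0, -0.0]
contact_force: [0.7, -0.7, -8.2]
opening: 0.0211
gripper_force: 49.8
```

Request:
drive_tool --targets '[0, 0.003, 0, 0.003, 0.001, 0.01, 0, 0.008, 0.003, 0.02, 0, 0.015, 0.005, 0.035, 0, 0.025, 0.007, 0.05, 0, 0.036, 0.009, 0.066, 0, 0.047, 0.011, 0.082, 0, 0.058, 0.013, 0.098, 0, 0.069, 0.015, 0.114, 0, 0.08, 0.017, 0.13, 0, 0.091, 0.019, 0.146, 0, 0.102, 0.021, 0.162, 0, 0.113, 0.023, 0.178, 0, 0.125, 0.025, 0.193, 0, 0.136, 0.027, 0.206, 0, 0.145, 0.029, 0.218, 0, 0.153, 0.029, 0.227, 0, 0.159, 0.029, 0.234, 0, 0.164, 0.029, 0.238, 0, 0.167, 0.029, 0.24, 0, 0.169]'

```text
t: 13.42
position: [0.655, 0.2577, 0.1502]
tcp_rot: [-0.075, 0.997, -0.0, -0.0]
contact_force: [-0.0, 0.2, -8.1]
opening: 0.0214
gripper_force: 49.8
```

Request:
drive_tool --targets '[0, 0, 0, 0, 0, 0, 0, 0, 0, 0, 0, 0]'

```text
t: 13.67
position: [0.6552, 0.2566, 0.1503]
tcp_rot: [-0.075, 0.997, -0.0, -0.0]
contact_force: [-0.6, -0.8, -9.6]
opening: 0.0211
gripper_force: 49.8
```

```bash
python3 - <<'E'
from h import *
c,im=grab("wrist","w6.png"); c2,im2=grab("top","top2.png"); s=get_state(); print(s["t"],s["position"],s["opening"],s["contact_force"],s["wrist_torque"],s["gripper_force"])
y=R.from_quat(s["tcp_rot"]).as_matrix()[:,1];print(np.arctan2(y[1],y[0])-np.pi/2)
c3,im3=grab("side","side5.png")
o=np.zeros((600,800,3),np.uint8);o[:300,:400]=cv2.resize(im,(400,300));o[:300,400:]=cv2.resize(im3[100:340,140:460],(400,300))
o[300:,:]=cv2.resize(im2[150:255,170:310],(800,600))[150:450]
cv2.imwrite("pics/trio.png",o)
E
```

```text
13.7667 [0.65526173 0.25668912 0.1503404 ] 0.021257666017275335 [ 0.06971173 -0.1251426  -8.27929916] [-0.02846549 -0.00594225  0.00835799] 49.79293406009674
0.14943160081350304
```

View pics/trio.png

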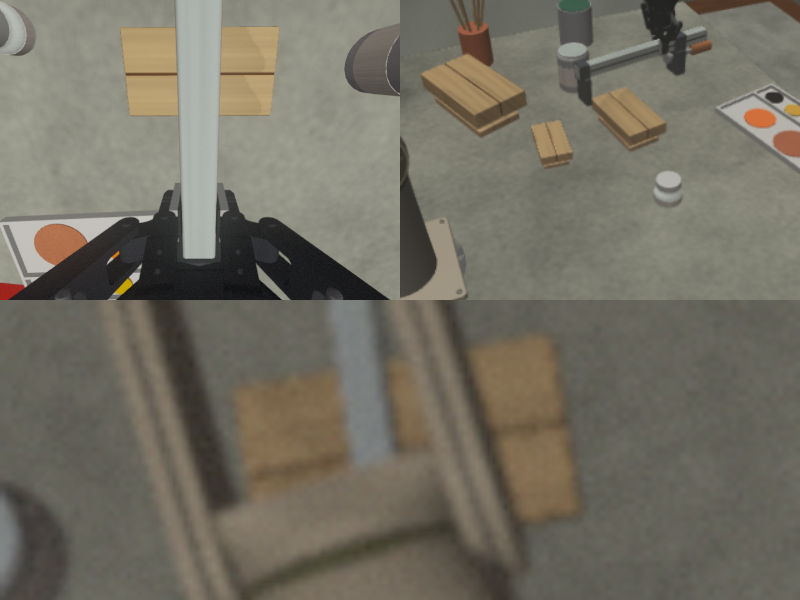

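The wrist view (half scale) shows the bar square across the seam. The seam runs along row ≈73 from x=126 to 275 (middle 200), and the bar is at x≈199. I'll check this numerically.

```bash
python3 - <<'E'
from h import *
s=get_state(); c=cam("wrist",s)
S=px2w(c,[[252,147],[549,147],[243,56],[557,56],[260,229],[542,229]],.06); p=np.array(s["position"])
t=.149; u=np.array([np.cos(t),np.sin(t),0]); v=np.array([-u[1],u[0],0])
print(S.round(4)); d=S[0]-S[1]; print("seam L",np.linalg.norm(d), "xyaw",(np.arctan(d[1]/d[0])%np.pi)-np.pi/2)
for a in (S[:2],S[2:4],S[4:6]): 
  q=a.mean(0)-p; print("rel grasp: x",q@u,"y",q@v)
E
```

```text
[[0.597  0.1974 0.06  ]
 [0.5632 0.4227 0.06  ]
 [0.5358 0.1856 0.06  ]
 [0.5029 0.4056 0.06  ]
 [0.6616 0.2097 0.06  ]
 [0.6269 0.4408 0.06  ]]
seam L 0.2278241969775578 xyaw 0.14885159732672482
rel grasp: x -0.06638177238271528 y 0.06379449114005009
rel grasp: x -0.12863984546563245 y 0.05857143890348464
rel grasp: x -0.0007237591864159947 y 0.06931541883519515
```

The display scale was 1.6, not 2, so I'll redo it.

```bash
python3 - <<'E'
from h import *
s=get_state(); c=cam("wrist",s); p=np.array(s["position"])
S=px2w(c,np.array([[126,73.5],[274.5,73],[121,28],[278.5,27.5],[130,115],[269.5,114.5]])*1.6,.06)
t=.149; u=np.array([np.cos(t),np.sin(t),0]); v=np.array([-u[1],u[0],0])
d=S[0]-S[1]; print("seam L",np.linalg.norm(d), "xyaw",(np.arctan(d[1]/d[0])%np.pi)-np.pi/2)
for a in (S[:2],S[2:4],S[4:6]): 
  q=a.mean(0)-p; print("rel grasp: x",q@u,"y",q@v,a.mean(0))
E
```

```text
seam L 0.17749674303541957 xyaw 0.15252163316733114
rel grasp: x -0.08789720843899959 y 0.002307432702139638 [0.56797872 0.24603009 0.06      ]
rel grasp: x -0.1359167714411688 y 0.0016190784544189464 [0.5205934  0.23822089 0.06      ]
rel grasp: x -0.03833456251806856 y 0.0018037872179793037 [0.61706698 0.25288956 0.06      ]
```

The seam is 177 mm long, the middle is within 2 mm sideways, and the yaw matches. Now lower it 35 mm so the feet are about 3 cm above the boards.

Request:
drive_tool --targets '[0, 0, -0.002, 0, 0, 0, -0.006, 0, 0, 0, -0.012, 0, 0, 0, -0.018, 0, 0, 0, -0.024, 0, 0, 0, -0.029, 0, 0, 0, -0.033, 0, 0, 0, -0.035, 0, 0, 0, -0.035, 0, 0, 0, -0.035, 0, 0, 0, -0.035, 0, 0, 0, -0.035, 0]'

```text
t: 14.82
position: [0.6555, 0.2574, 0.1159]
tcp_rot: [-0.075, 0.997, 0.0, 0.0]
contact_force: [0.2, 0.1, -8.8]
opening: 0.0211
gripper_force: 49.8
```

```bash
python3 - <<'E'
from h import *
c,im=grab("side","side6.png"); s=get_state(); print(s["t"],s["position"],s["contact_force"],s["wrist_torque"],s["gripper_force"])
cv2.imwrite("pics/side6c.png",cv2.resize(im[100:260,240:440],(750,600)))
E
```

```text
14.8667 [0.65549707 0.25742663 0.11584364] [-0.42470414  0.93063693 -8.72518736] [-0.00529679  0.02574294  0.01427387] 49.783451557159424
```

View pics/side6c.png

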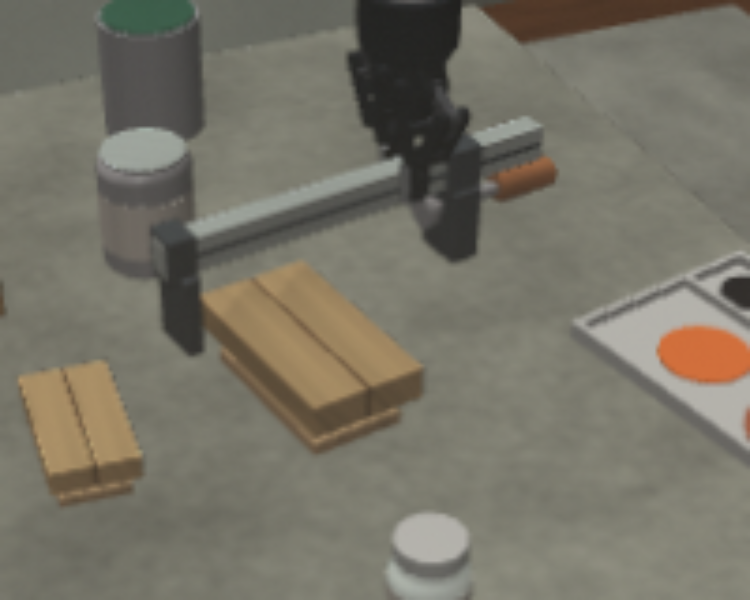

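The clamp hovers across the boards, with the fixed-jaw top at (175,232) and the bar end at (540,122). I'll do a quick level check by projection, then hand in.

```bash
python3 - <<'E'
from h import *
c=cam("side"); s=get_state(); p=np.array(s["position"]); u=np.array([np.cos(.149),np.sin(.149),0]); z=np.array([0,0,1.])
b=p*[1,1,0]-.0445*u+.0905*z
q=((w2px(c,[b-.159*u+.099*z,b+.17*u+.094*z])-[240,100])*3.75); print(q)
if np.abs(q-[[175,232],[540,123]]).max()<14: robot.sign_off(); print("signed")
E
```

```text
[[166.0520585  230.6653119 ]
 [533.18410971 121.30794838]]
the job is handed in; nothing more can be done
signed
```

I gripped the clamp near its balance point at about 50 N per finger and handed the job in at about 15 s of the 42 s. It was held level and square over the middle of the seam, one jaw beyond each edge, with its feet about 3 cm above the boards.

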